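# Roll a seed vial into a vee cradle and clamp it

## Robot

A 6-joint arm with a two-finger parallel gripper is mounted at the origin on the work surface; the furniture and walls round the work are solid. World frame = base frame: x ahead of the robot, y to its left, z up, the work surface at z = 0. Lengths are in m, angles in rad, forces in N, time in s.
With the tool pointing down it reaches from about 0.425 to 0.95 m from the base axis. Payload 3.5 kg.
Tool frame: the origin (TCP) lies at the very end of the fingers, on their centre line; the grasp point (between the pads) lies 19 mm behind it; z points along the fingers, y is the line along which they close (so a half turn about z gives the same grasp; the last joint's range is limited). The gripper opens to 85 mm and grips with 20 to 120 N. Pads are 22 mm wide; open, the fingers measure 114 mm over their backs; the gripper's body (76 mm by 85 mm) begins 54 mm behind the grasp point. The pads swing forward as they close: fully open they stand 13 mm farther back than shut.
Start: joints at [-1.393, 0.286, 1.577, -0, 1.279, -0.15], TCP at [0.217, -0.639, 0.231] pointing down, gripper open.
Joint ranges: [-2.77, 2.77], [-0.9, 2.22], [0.21, 2.48], [-1.53, 4.67], [0.24, 2.81], [-2.84, 2.84]. Speed limits (rad/s): [2.79, 2.79, 3.14, 3.14, 3.14, 3.14].

## Interface

Orientations are given as a unit quaternion [x, y, z, w].
In Python, from plant import ctrl gives the robot as it stands.
- The arm moves only by the tool carry_out, never from a script. Its argument "deltas" is one flat list of numbers, 6 for each row, row after row: the shift along the tool's x, y, z in m, then the turn, a rotation vector about the tool's x, y, z in rad. A call has 1 to 5 rows; each row is the pose to reach, as a shift and turn from the pose commanded when the call began, along the tool's axes at that moment; what a row does not reach only later rows make up. A row lasts 1/8 s, in which the tool goes at most 62.5 mm and 10.7 degrees, less where a joint would pass 70% of its speed; a pose out of reach is approached as far as the arm can. A call with a gripper value outside its range is refused whole. "grip" is the opening in per cent of the stroke, from 0 (shut) to 100 (fully open), set as the call begins (left out, the last holds). The fingers move at their own pace and stop on an object; "grip_force" is the grip in N (left out, the last holds). Time passes only in rows, so rows that repeat a pose let the fingers close. It gives the time, the measured TCP pose, the force, the opening and the grip force at its end, in the units of the state.
- ctrl.get_state(): the state, without advancing time (a new reading comes with each control period).
- ctrl.read_camera(name): name is "scene" or "top"; returns (picture, depth): 420x560x3 uint8, red, green, blue; 420x560 float32, m along the optical axis (not along the pixel's ray), 0 where there is no reading.
- ctrl.camera_model(name): a dict with "intrinsics" (3x3 intrinsics, pixels), "extrinsics" (4x4, takes a point from world to camera coordinates). Camera axes: x right, y down, z forward; pixel columns grow to the right and rows downward; lengths in m; the calibration is good to about 2 mm. A picture is of the moment at which its call begins. camera_model takes no time and is no camera call.
- ctrl.sign_off(): hands the job in; it is judged then, once.
Trained networks look in the newest picture that a camera, given by its name, has taken for a name from the list of things; names that differ only in an ending like _2 or _b are one class to them, and where a whole thing is asked for, a point or a joint stands for the part that bears it (a point fixed in the world has none). Each returns a list of dicts, best first, with "score" (0 to 1); they miss things now and then, are a little off and sometimes report something else, mostly with a low value. They report only what shows in the picture. A call takes as long as a camera call. They do not tell look-alikes from the thing itself.
- ctrl.find_in(camera, query): "uv" ([column, row] in pixels, amid what is visible of it).
The state is a dict: "time": time; "qpos": joint angles; "dq": joint speeds; "joint_efforts": joint torques, N m; "eef_pos": TCP position; "tcp_rot": TCP orientation; "contact_force": force on the tool from outside, world axes, zero at the start; "wrist_torque": the same for the moment, N m; "opening": opening from 0.0 (shut) to 1.0 (fully open); "finger_force": force on a finger pad.
Only numpy, scipy, OpenCV 4.12 (cv2) and the standard library are available. Lean on these libraries where they do the work, as an engineer would, in place of code of your own. Each camera call takes 0.05 s, during which the arm holds its last target. There are 200 camera calls.

## Task

Roll the blue-capped vial across the deck of the fixture into the vee, without lifting it off, and let go of it so that it settles in the vee by itself. Then slide the red-knobbed clamp along until its spring plunger holds the vial against the brass end stop with about 4 newtons, and leave it so; the glass must never be pressed with more than 8 newtons, and the other things on the table are to be left alone.

Things in the scene. Friction and masses are not known exactly. Their poses are not given: they have to be found in the camera images.
- fixture: Fixed loading fixture on a dark steel base, 160 x 265 mm. Origin on the table under it, x = 0, y = 0; its x points from the grey deck (near the robot) to the aluminium vee, its y runs along the vee from the brass end stop to the clamp, z up. All fixture x and y below are in this frame.
- deck (a point): Point on the flat top of the grey deck, 40 mm above the table, at fixture x = -35 mm, y = 0. The deck spans x = -86 to +16 mm, y = -65 to +62 mm. A white rounded bead 2.5 mm high crosses it along y at x = -82 mm; from there to the edge of the vee it is smooth. A vial pushed hard or down against the deck binds instead of rolling.
- vee (a point): Point at fixture x = 30 mm, y = 0, 42.7 mm above the table, on the line (parallel to the fixture's y) where the axis of a vial settled in the vee lies; axes as the fixture's. The 90 degree vee spans y = -65 to +36 mm; its near edge is level with the deck at x = 16 mm, its far flank rises to 48 mm above the table at x = 52 mm.
- vee_end (a point): Fixed point on the vee's axis line at fixture y = -50 mm, near the brass end stop (24 mm wide in x, 8 mm thick, top 60 mm above the table, a screw on it up to 68 mm). The stop is fixed too, but is set differently each time: its face towards the vial lies up to 8 mm to either side of this point along y, and that is not measured.
- blue_vial: Glass seed vial with blue cap, 23.6 mm diameter, 59 mm long, about 50 g, lying loose on the deck, roughly parallel to the vee. Origin at the centre of its base; its own z runs along its axis to the cap, which points to the clamp (fixture +y).
- blue_vial_mid (a point): Centre of the blue-capped vial, half-way along its axis.
- clamp: Sliding clamp at the far +y end of the vee. Origin at the centre of its red knob: 24 mm in fixture x, 14 mm in fixture y, from 55 to 85 mm above the table, on a blue carriage 38 x 44 mm (x, y); axes as the fixture's. It starts at fixture y = 127 to 142 mm and slides towards the vial (-y), as far as y = 57 mm, against a steady friction of about 9 N; it stays where it is left, though opening fingers can nudge it on a little.
- plunger_root (a point): Point on the clamp's carriage, on the vee's axis line, under the knob's centre. A plunger with a round rubber pad (16 mm across) reaches 65 mm from it towards the vial (-y). The plunger is sprung: 1.5 N per mm of give, 8 mm at most. Once the vial is pinned between pad and stop, this adds to the friction felt at the knob. Before that the vial slides along the vee with under 1 N.
- magnifier: Hand lens with black handle, 73 x 123 x 10 mm, lying at the right of the table; leave alone. Origin under its centre.
- white_vial: Standing seed vial with white cap, 23 mm diameter, 60 mm high, at the back of the table; leave alone. Origin under its centre.
- black_vial: Standing seed vial with black cap, 23 mm diameter, 60 mm high, at the back of the table; leave alone. Origin under its centre.
Mind the look-alikes: they are no part of the job. Leave any brown look-alike of the blue_vial alone.

How it is judged:
On the way, in this order (a step that is already met when the one before it is completed fails the run):
1. the vial lies settled in the vee, centred, at rest, touched by neither fingers nor clamp (x of blue_vial_mid in the frame of vee between -0.002 and 0.002 m and z of blue_vial_mid in the frame of vee between -0.003 and 0.002 m and angle between the z axis of blue_vial and the y axis of fixture, either way round below 0.06 rad and linear speed of blue_vial below 0.02 m/s and contact force between each of the fingers, clamp and blue_vial below 0.05 N), for 0.3 s.
2. the clamp presses the vial with 2.5 to 6.5 N while it lies centred in the vee (x of blue_vial_mid in the frame of vee between -0.002 and 0.002 m and z of blue_vial_mid in the frame of vee between -0.003 and 0.002 m and angle between the z axis of blue_vial and the y axis of fixture, either way round below 0.06 rad and contact force between clamp and blue_vial between 2.5 and 6.5 N), for 0.3 s.
At the end, for the whole second after the job is handed in: The vial lies in the vee (its centre within 2 mm of the vee's axis sideways and 2 to 3 mm in height, its axis within 0.06 rad of the vee's), at rest, held between end stop and clamp with 2.5 to 6.5 N (all of step 2 and linear speed of blue_vial below 0.01 m/s); the robot touches nothing.
It fails at once if the vial is lifted: its centre rises more than 12 mm above where it lies on the deck (z of blue_vial_mid in the frame of vee above 0.0211 m).
It fails at once if the clamp presses the vial with more than 9 N (contact force between clamp and blue_vial above 9 N).
It fails at once if the robot presses the vial with more than 9 N (contact force between any of the fingers, the arm and blue_vial above 9 N).
It fails at once if another thing is disturbed (moved more than 20 mm) (distance of any of magnifier, white_vial, black_vial from where it was at the start of the episode above 0.02 m).
It also fails if it takes over 67 s, if anything falls off the work surface, if the arm or the gripper's body presses on something with over 40 N, if the wrist force passes 120 N, or if a joint passes its speed limit or range.

## Working session

There is one attempt and no reset: what is moved stays moved. The work goes in short steps, Python scripts to look and compute and a tool call to move; the robot and the scene stay as the last step left them, time stands still between calls to the robot, and variables do not carry over. Pictures are saved under pics/ and viewed, at most 10 in all, crops included, and the job is handed in when it is done.

Besides the shell and the picture viewer there is one more tool, called after "Emit:" as name(argument=value, ...), one argument or row to a line, values as JSON. carry_out: Moves the arm, as the interface text tells. Its arguments: {"type":"object","properties":{"deltas":{"type":"array"},"grip":{"type":"number"},"grip_force":{"type":"number"}},"required":["deltas"]}

```bash
ls && mkdir -p pics && cat > h.py <<'E'
import numpy as np, cv2
from plant import ctrl
from scipy.spatial.transform import Rotation as R
def shot(c,name=None):
    im,d=ctrl.read_camera(c)
    if name: cv2.imwrite(f'pics/{name}.png',im[:,:,::-1])
    return im,d
def model(c):
    m=ctrl.camera_model(c); return np.array(m['intrinsics']),np.array(m['extrinsics'])
def cloud(c,d):
    K,T=model(c); v,u=np.mgrid[:d.shape[0],:d.shape[1]]
    p=np.stack([(u-K[0,2])/K[0,0]*d,(v-K[1,2])/K[1,1]*d,d],-1)
    return (p-T[:3,3])@T[:3,:3]
E
python3 - <<'E'
from h import *
for c in ['scene','top']:
    im,d=shot(c,c+'0'); P=cloud(c,d); np.save(c+'_P.npy',P); np.save(c+'_im.npy',im)
    for q in ['blue_vial','clamp','fixture','deck','vee','magnifier']:
        for r in ctrl.find_in(c,q)[:3]:
            u,v=np.round(r['uv']).astype(int); print(c,q,round(r['score'],2),u,v,P[v,u].round(3))
print(ctrl.get_state())
E
```

```text
pics
scene blue_vial 0.83 279 280 [0.341 0.014 0.019]
scene blue_vial 0.81 257 221 [ 0.5   -0.025  0.061]
scene clamp 0.67 200 224 [0.567 0.082 0.05 ]
scene fixture 0.92 229 244 [0.516 0.037 0.012]
scene fixture 0.25 257 222 [ 0.496 -0.023  0.062]
scene deck 0.96 226 240 [0.536 0.035 0.01 ]
scene deck 0.47 198 226 [0.569 0.086 0.045]
scene vee 0.67 227 240 [0.534 0.033 0.011]
scene magnifier 0.65 380 207 [ 0.485 -0.376  0.007]
top blue_vial 0.85 239 228 [ 0.499 -0.029  0.065]
top blue_vial 0.75 226 298 [0.349 0.001 0.025]
top blue_vial 0.66 285 301 [ 0.341 -0.129  0.023]
top clamp 0.91 194 191 [0.583 0.072 0.054]
top deck 0.74 223 218 [0.525 0.009 0.041]
top deck 0.43 193 187 [0.588 0.071 0.076]
top vee 0.89 227 217 [ 0.527 -0.     0.04 ]
top magnifier 0.81 374 253 [ 0.447 -0.334  0.005]
top magnifier 0.51 286 137 [ 0.705 -0.133  0.061]
{'time': 0.7, 'qpos': array([-1.39302529e+00,  2.86254746e-01,  1.57669114e+00,  9.01866555e-06,
        1.27858879e+00, -1.49979727e-01]), 'dq': array([ 0.00072026, -0.00021487, -0.00085293,  0.00077258, -0.00165872,
        0.00047884]), 'joint_efforts': array([-5.14520998e-04, -4.05824733e+01, -2.92857099e+01, -1.34281472e-04,
        5.19319037e-04, -1.44459325e-07]), 'eef_pos': array([ 0.21733402, -0.63904764,  0.23135987]), 'tcp_rot': array([9.86602664e-01, 1.63141603e-01, 4.72060441e-06, 2.89256199e-05]), 'contact_force': array([ 0.17505765, -0.89656452,  0.53649396]), 'wrist_torque': array([ 0.03533899,  0.03832169, -0.04179207]), 'finger_force': 0.0, 'opening': 1.000137657036885}
```

```bash
python3 - <<'E'
from h import *
t=cv2.imread('pics/top0.png'); s=cv2.imread('pics/scene0.png')
cv2.imwrite('pics/topc.png',cv2.resize(t[150:320,150:320],None,fx=3.5,fy=3.5,interpolation=cv2.INTER_CUBIC))
print(model('top')[0],np.linalg.inv(model('top')[1])[:3,3],np.linalg.inv(model('scene')[1])[:3,3])
E
```

```text
[[514.11093243   0.         283.27945931]
 [  0.         514.11093243 205.84457873]
 [  0.           0.           1.        ]] [ 0.3681299  -0.09809278  1.17801239] [-0.38868302  0.47712138  0.67727678]
```

View pics/topc.png

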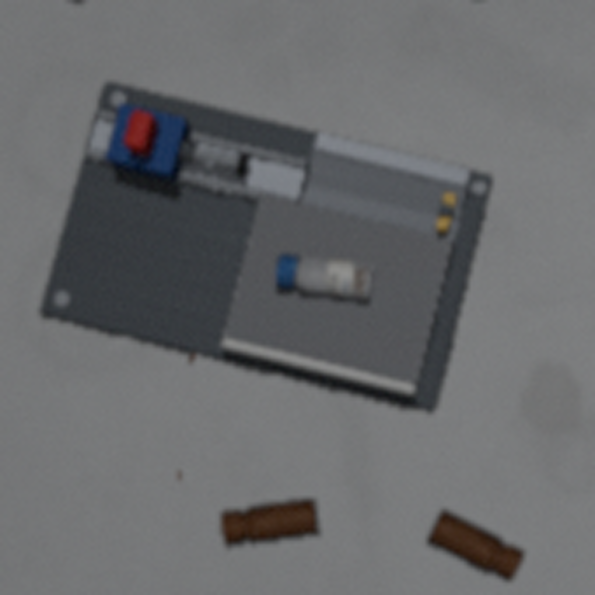

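View pics/scene0.png

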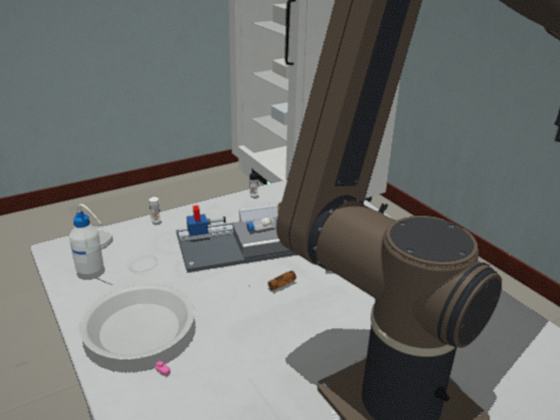

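The top crop shows the fixture turned about -13.5°. The blue vial is mid-deck at crop (325,278), about 5° off the vee. The red knob is at (140,130) and the brass stop at (445,212), and two brown look-alikes lie in front. Next I fit the poses.

```bash
python3 - <<'E'
from h import *
P=np.load('top_P.npy'); im=np.load('top_im.npy').astype(int); X=P[...,:2]; z=P[...,2]
reg=np.zeros(z.shape,bool); reg[165:275,155:300]=1
# base plate
for lo,hi in [(0.004,0.1)]:
    m=reg&(z>lo)&(z<hi); r=cv2.minAreaRect((X[m]*1000).astype(np.float32)); print('base',r)
zs=z[reg]; print(np.histogram(zs,bins=np.arange(-0.005,0.1,0.005)))
m=reg&(abs(z-.041)<.004); n,l,s,c=cv2.connectedComponentsWithStats(m.astype(np.uint8)); k=1+np.argmax(s[1:,4]); mm=l==k
Q=X[mm]*1000; r=cv2.minAreaRect(Q.astype(np.float32)); print('deck+',r,s[k])
yaw=np.deg2rad(-13.5)
red=reg&(im[...,0]>110)&(im[...,1]<70); print('red',P[red&(z>.07)].mean(0),P[red].max(0),red.sum())
blue=reg&(im[...,2]>im[...,0]+40)&(im[...,2]>90); 
n,l,s,c=cv2.connectedComponentsWithStats(blue.astype(np.uint8)); 
for i in range(1,n): print('blue',s[i,4],c[i],P[l==i].mean(0))
g=reg&(im[...,0]>im[...,2]+40)&(im[...,1]>90); print('gold',g.sum(),P[g].round(4)[:12])
# vial points
v=reg&(z>.048)&(np.linalg.norm(X-[.5,-.025],axis=-1)<.05); q=X[v]*1000
r=cv2.minAreaRect(q.astype(np.float32)); print('vial',v.sum(),r,z[v].max())
# edge fits in candidate frame
for deg in np.arange(-15.5,-11,.5):
    a=np.deg2rad(deg); ex=np.array([np.cos(a),np.sin(a)]); ey=np.array([-np.sin(a),np.cos(a)])
    print(deg,[np.percentile(Q@e,[1,99]).round(1) for e in (ex,ey)])
E
```

```text
base ((528.3966064453125, 3.1308135986328125), (332.8878479003906, 253.0894317626953), 89.63996124267578)
(array([2777, 4755,  682, 2520,  699,  281,  228,  198,  988, 1661,  323,
        189,  229,  182,   51,   10,    3,   34,   39,    1]), array([-0.005,  0.   ,  0.005,  0.01 ,  0.015,  0.02 ,  0.025,  0.03 ,
        0.035,  0.04 ,  0.045,  0.05 ,  0.055,  0.06 ,  0.065,  0.07 ,
        0.075,  0.08 ,  0.085,  0.09 ,  0.095]))
deck+ ((494.4219665527344, -43.69261932373047), (127.16236114501953, 109.64026641845703), 75.94954681396484) [ 213  205   67   58 2250]
red [0.5872178  0.07848111 0.08529755] [0.5954466  0.08448073 0.08812806] 35
blue 2 [183.  185.5] [0.59591578 0.09663529 0.05417089]
blue 2 [197.  184.5] [0.5976519  0.06541378 0.05633555]
blue 2 [182.  188.5] [0.58872057 0.09830796 0.05631406]
blue 1 [181. 192.] [0.58071123 0.1001931  0.05703625]
blue 21 [231.23809524 226.38095238] [ 0.50308977 -0.01161774  0.06265542]
gold 16 [[ 0.5498 -0.1116  0.0636]
 [ 0.5499 -0.1138  0.0625]
 [ 0.5485 -0.1116  0.0576]
 [ 0.5477 -0.1138  0.0628]
 [ 0.548  -0.116   0.0607]
 [ 0.5454 -0.1116  0.0629]
 [ 0.5457 -0.1138  0.0612]
 [ 0.5461 -0.116   0.0587]
 [ 0.5352 -0.1094  0.057 ]
 [ 0.5347 -0.1115  0.0606]
 [ 0.5327 -0.1071  0.0593]
 [ 0.5322 -0.1093  0.0622]]
vial 276 ((500.1331787109375, -35.955848693847656), (59.65534973144531, 22.9892635345459), 82.84747314453125) 0.06966084238384002
-15.5 [array([434. , 538.4]), array([ 27.5, 152.2])]
-15.0 [array([434.9, 538.9]), array([ 23.2, 147.9])]
-14.5 [array([435.6, 539.5]), array([ 18.9, 143.7])]
-14.0 [array([436.2, 540. ]), array([ 14.7, 139.5])]
-13.5 [array([436.9, 540.6]), array([ 10.5, 135.1])]
-13.0 [array([437.5, 541.3]), array([  6.1, 130.9])]
-12.5 [array([438. , 541.7]), array([  1.8, 126.7])]
-12.0 [array([438.3, 542.2]), array([ -2.5, 122.5])]
-11.5 [array([438.5, 542.8]), array([ -6.9, 118.4])]
```

```bash
cat >> h.py <<'E'
O=np.array([.5245,-.0498]); YAW=np.deg2rad(-14)
ex=np.array([np.cos(YAW),np.sin(YAW)]); ey=np.array([-np.sin(YAW),np.cos(YAW)])
def w2f(p): return np.array([(p[:2]-O)@ex,(p[:2]-O)@ey])*1000
def f2w(x,y): return O+ex*x/1000+ey*y/1000
def delta(x,y,z):
    s=ctrl.get_state(); r=R.from_quat(s['tcp_rot']); p=np.append(f2w(x,y),z/1000)
    G=R.from_matrix(np.column_stack([np.append(ex,0),np.append(-ey,0),[0,0,-1]]))
    return r.inv().apply(p-s['eef_pos']).round(4),(r.inv()*G).as_rotvec().round(4)
def rep():
    s=ctrl.get_state(); print('t',round(s['time'],2),'fx',w2f(s['eef_pos']).round(2),'z',round(s['eef_pos'][2]*1000,2),'F',s['contact_force'].round(2),'Ffix',(s['contact_force'][:2]@ex).round(2),(s['contact_force'][:2]@ey).round(2),'op',round(s['opening'],3))
E
python3 -c "
from h import *
rep(); print(delta(-64,7.5,120))"
```

```text
t 0.7 fx [-155.49 -646.05] z 231.36 F [ 0.18 -0.9   0.54] Ffix 0.39 -0.83 op 1.0
(array([ 0.4308, -0.5   ,  0.1113]), array([ 1.000e-04, -0.000e+00,  5.721e-01]))
```

Emit:
carry_out(
  deltas=[0.43,-0.5,0,0,0,0.572,0.43,-0.5,0,0,0,0.572,0.43,-0.5,0,0,0,0.572,0.43,-0.5,0,0,0,0.572,0.43,-0.5,0,0,0,0.572],
  grip=30,
)

```text
time: 1.32
eef_pos: [0.3345, -0.3473, 0.2316]
tcp_rot: [0.993, -0.122, 0.0, 0.0]
contact_force: [0.8, -0.6, 0.6]
opening: 0.303
finger_force: 0.0
```

```bash
python3 -c "
from h import *
rep(); print(delta(-64,7.5,231),delta(-64,7.5,120))"
```

```text
t 1.32 fx [-112.38 -334.63] z 231.64 F [ 0.75 -0.63  0.58] Ffix 0.88 -0.43 op 0.303
(array([ 0.0482, -0.3422,  0.0005]), array([ 0.0005, -0.001 , -0.0004])) (array([ 0.0481, -0.3422,  0.1115]), array([ 0.0005, -0.001 , -0.0004]))
```

Emit:
carry_out(
  deltas=[0.048,-0.342,0,0,0,0,0.048,-0.342,0,0,0,0,0.048,-0.342,0,0,0,0,0.048,-0.342,0,0,0,0,0.048,-0.342,0,0,0,0],
)

```text
time: 1.95
eef_pos: [0.4515, -0.0574, 0.232]
tcp_rot: [0.993, -0.122, 0.001, 0.0]
contact_force: [0.7, 0.5, 0.0]
opening: 0.3
finger_force: 0.0
```

```bash
python3 -c "
from h import *
rep(); print(delta(-64,7.5,231),delta(-64,7.5,60))"
```

```text
t 1.95 fx [-69.   -25.04] z 231.97 F [0.66 0.51 0.03] Ffix 0.51 0.65 op 0.3
(array([ 0.005 , -0.0325,  0.001 ]), array([ 0.0003, -0.0019,  0.    ])) (array([ 0.0047, -0.0326,  0.172 ]), array([ 0.0003, -0.0019,  0.    ]))
```

Emit:
carry_out(
  deltas=[0.004,-0.031,0.0,0,-0.001,0,0.004,-0.031,0.06,0,-0.001,0,0.004,-0.031,0.12,0,-0.001,0,0.004,-0.031,0.16,0,-0.001,0,0.004,-0.031,0.16,0,-0.001,0],
)

```text
time: 2.58
eef_pos: [0.4594, -0.0294, 0.0683]
tcp_rot: [0.993, -0.122, -0.004, -0.001]
contact_force: [0.8, 1.0, -0.2]
opening: 0.297
finger_force: 0.0
```

```bash
python3 - <<'E'
from h import *
rep(); print(delta(-64,7.5,45))
im,d=shot('top'); P=cloud('top',d)
cv2.imwrite('pics/a.png',cv2.resize(im[165:275,170:290,::-1],None,fx=5,fy=5,interpolation=cv2.INTER_CUBIC))
E
```

```text
t 2.58 fx [-68.08   4.1 ] z 68.29 F [ 0.77  0.96 -0.21] Ffix 0.51 1.11 op 0.297
(array([ 0.0043, -0.0034,  0.0233]), array([-0.0003,  0.0091,  0.0002]))
```

View pics/a.png

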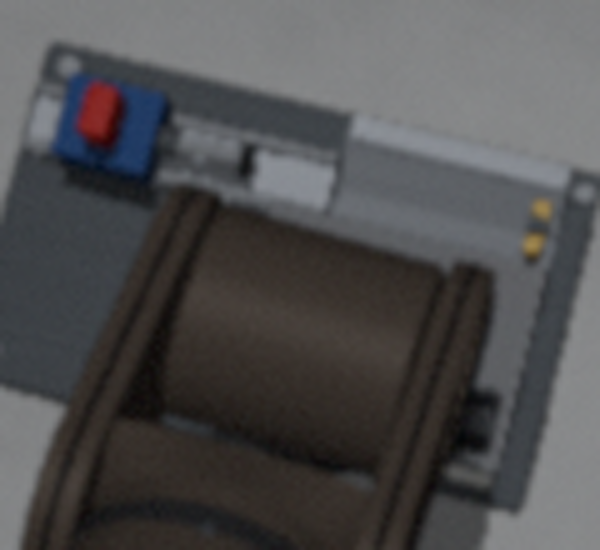

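The arm hides the vial from above, but the knob (100,115), the stop screws (537,225) and a pale block at (295,180) beyond the vee are visible. I'll check the height of that block and the vial's extents.

```bash
python3 - <<'E'
from h import *
P=np.load('top_P.npy').reshape(-1,3); F=np.column_stack([(P[:,:2]-O)@ex,(P[:,:2]-O)@ey,P[:,2]])*1000
for y0 in range(-64,84,6):
    row=[]
    for x0 in range(10,56,6):
        m=(abs(F[:,0]-x0)<3)&(abs(F[:,1]-y0)<3); row.append(int(np.median(F[m,2])) if m.any() else -1)
    print(y0,row)
m=(F[:,2]>50)&(abs(F[:,0]+27)<25)&(abs(F[:,1]-7)<40)
print(np.percentile(F[m],[2,50,98],axis=0).round(1))
c=F[m][:,:2]; k=c-c.mean(0); print(c.mean(0),np.rad2deg(np.arctan2(*np.linalg.svd(k,full_matrices=0)[2][0])))
im,d=shot('scene'); cv2.imwrite('pics/b.png',cv2.resize(im[180:280,160:320,::-1],None,fx=5,fy=5,interpolation=cv2.INTER_CUBIC))
E
```

```text
-64 [37, 38, 33, 25, 27, 34, 40, 45]
-58 [39, 40, 57, 66, 59, 60, 46, 48]
-52 [41, 41, 38, 62, 45, 40, 42, 46]
-46 [38, 39, 32, 31, 31, 35, 41, 47]
-40 [41, 39, 34, 28, 31, 38, 43, 45]
-34 [40, 39, 36, 29, 30, 36, 42, 48]
-28 [41, 41, 35, 31, 29, 37, 42, 49]
-22 [41, 40, 35, 29, 30, 36, 42, 47]
-16 [41, 39, 33, 30, 31, 34, 42, 48]
-10 [38, 41, 35, 30, 29, 36, 44, 48]
-4 [39, 42, 36, 30, 30, 37, 41, 48]
2 [39, 40, 37, 28, 29, 35, 43, 46]
8 [40, 41, 35, 28, 30, 35, 44, 47]
14 [41, 40, 36, 29, 28, 35, 42, 47]
20 [42, 39, 34, 27, 30, 35, 40, 47]
26 [40, 41, 35, 30, 28, 36, 40, 46]
32 [42, 39, 37, 28, 29, 34, 42, 48]
38 [40, 41, 18, 14, 20, 18, 17, 13]
44 [40, 39, 23, 20, 20, 23, 24, 13]
50 [41, 38, 21, 22, 19, 21, 23, 13]
56 [41, 39, 21, 21, 19, 21, 24, 12]
62 [41, 31, 22, 21, 22, 20, 26, 11]
68 [13, 24, 25, 22, 23, 23, 24, 11]
74 [13, 23, 20, 23, 22, 22, 24, 12]
80 [12, 22, 22, 49, 51, 37, 23, 13]
[[-38.5 -21.1  53.8]
 [-28.2   6.3  61.8]
 [-15.1  35.6  67.7]]
[-27.57542457   6.86368307] 173.56927283672974
```

View pics/b.png

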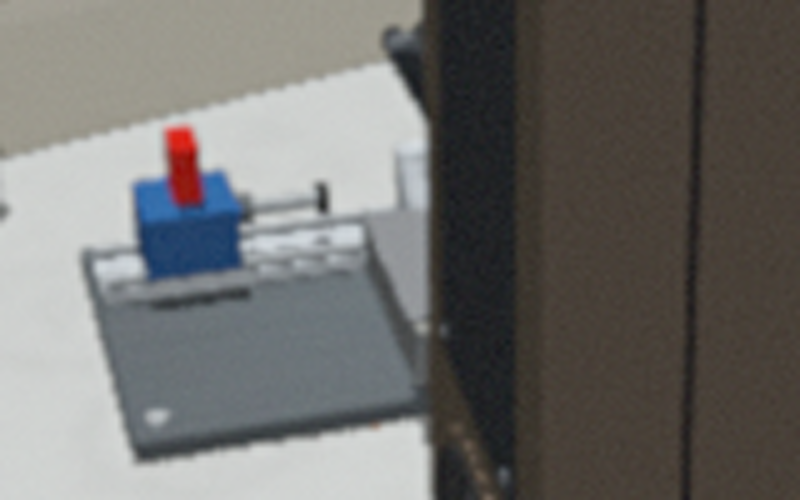

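Emit:
carry_out(
  deltas=[0.0,0,0.01,0,0,0,0,0,0.02,0,0,0,0,0,0.022,0,0,0],
)

```text
time: 3.05
eef_pos: [0.462, -0.0302, 0.0489]
tcp_rot: [0.993, -0.122, -0.001, -0.0]
contact_force: [0.0, -0.3, -0.7]
opening: 0.301
finger_force: 0.0
```

```bash
python3 -c "
from h import *
rep(); print(delta(-64,7.5,45))"
```

```text
t 3.05 fx [-65.43   3.92] z 48.91 F [ 0.02 -0.31 -0.69] Ffix 0.1 -0.3 op 0.301
(array([ 0.0014, -0.0036,  0.0039]), array([-0.    ,  0.0017,  0.0001]))
```

Emit:
carry_out(
  deltas=[0.002,-0.003,0.002,0,0,0,0.005,-0.003,0.003,0,0,0,0.008,-0.003,0.003,0,0,0,0.011,-0.003,0.003,0,0,0,0.014,-0.003,0.003,0,0,0],
)

```text
time: 3.68
eef_pos: [0.4769, -0.0308, 0.0464]
tcp_rot: [0.993, -0.122, -0.0, -0.0]
contact_force: [-0.3, -0.6, 0.4]
opening: 0.298
finger_force: 0.0
```

```bash
python3 -c "
from h import *
rep(); print(delta(1,7.5,45))"
```

```text
t 3.67 fx [-50.78   6.93] z 46.41 F [-0.34 -0.56  0.38] Ffix -0.2 -0.63 op 0.298
(array([ 0.0518, -0.0006,  0.0014]), array([0.    , 0.0008, 0.0001]))
```

Emit:
carry_out(
  deltas=[0.003,0,0.001,0,0,0,0.006,0,0.001,0,0,0,0.009,0,0.001,0,0,0,0.012,0,0.001,0,0,0,0.015,0,0.001,0,0,0],
)

```text
time: 4.3
eef_pos: [0.4914, -0.0344, 0.0453]
tcp_rot: [0.993, -0.122, -0.0, -0.0]
contact_force: [-0.2, -0.5, 0.2]
opening: 0.301
finger_force: 0.0
```

Emit:
carry_out(
  deltas=[0.0035,0,0,0,0,0,0.007,0,0,0,0,0,0.0105,0,0,0,0,0,0.014,0,0,0,0,0,0.0175,0,0,0,0,0],
)

```text
time: 4.92
eef_pos: [0.5084, -0.0386, 0.0453]
tcp_rot: [0.993, -0.122, -0.001, -0.0]
contact_force: [0.7, 0.5, 0.0]
opening: 0.296
finger_force: 0.0
```

```bash
python3 - <<'E'
from h import *
rep(); print(delta(1,7.5,45))
im,d=shot('scene'); 
for r in ctrl.find_in('scene','blue_vial'): print(r)
cv2.imwrite('pics/c.png',cv2.resize(im[170:280,200:360,::-1],None,fx=5,fy=5,interpolation=cv2.INTER_CUBIC))
E
```

```text
t 4.92 fx [-18.37   6.98] z 45.27 F [0.72 0.47 0.04] Ffix 0.58 0.63 op 0.296
(array([ 0.0194, -0.0005,  0.0003]), array([-0.    ,  0.001 ,  0.0001]))
```

Emit:
carry_out(
  deltas=[0.0035,0,0,0,0,0,0.007,0,0,0,0,0,0.0105,0,0,0,0,0,0.014,0,0,0,0,0,0.0175,0,0,0,0,0],
)

```text
time: 5.65
eef_pos: [0.5254, -0.0428, 0.0453]
tcp_rot: [0.993, -0.122, -0.0, -0.0]
contact_force: [0.4, -0.1, 0.2]
opening: 0.3
finger_force: 0.0
```

Emit:
carry_out(
  deltas=[0,0,-0.001,0,0,0,-0.006,0,-0.005,0,0,0,-0.016,0,-0.03,0,0,0,-0.03,0,-0.08,0,0,0,-0.04,0,-0.13,0,0,0],
)

```text
time: 6.28
eef_pos: [0.485, -0.0327, 0.1762]
tcp_rot: [0.993, -0.122, -0.001, -0.0]
contact_force: [0.7, -0.8, -0.1]
opening: 0.302
finger_force: 0.0
```

```bash
python3 - <<'E'
from h import *
rep()
im,d=shot('scene'); 
for r in ctrl.find_in('scene','blue_vial'): print(r)
im,d=shot('top')
for r in ctrl.find_in('top','blue_vial'): print(r)
cv2.imwrite('pics/d.png',cv2.resize(im[165:275,170:290,::-1],None,fx=5,fy=5,interpolation=cv2.INTER_CUBIC))
E
```

```text
t 6.28 fx [-42.46   7.02] z 176.24 F [ 0.7  -0.81 -0.06] Ffix 0.87 -0.62 op 0.302
{'uv': [240.7, 214.1], 'score': 0.4}
{'uv': [283.0, 301.3], 'score': 0.51}
{'uv': [232.7, 300.3], 'score': 0.49}
```

View pics/d.png

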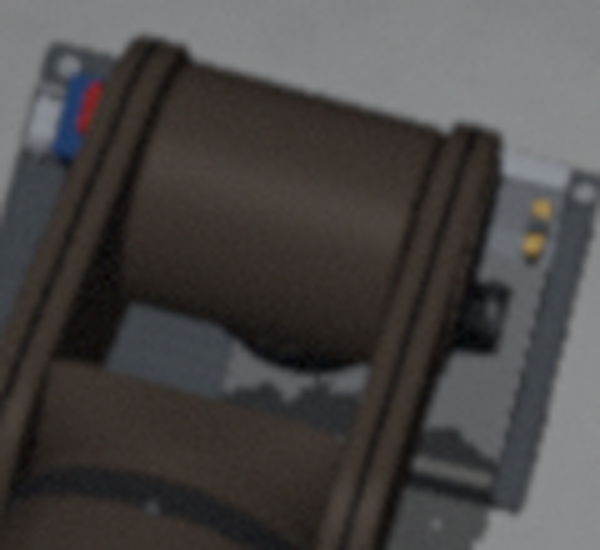

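The arm still covers the vial, so I'll move over towards the clamp and look from there.

Emit:
carry_out(
  deltas=[0.02,-0.06,0,0,0,0,0.04,-0.12,0,0,0,0,0.07,-0.135,0,0,0,0,0.072,-0.135,0,0,0,0,0.072,-0.135,0,0,0,0],
  grip=45,
)

```text
time: 7.1
eef_pos: [0.5875, 0.0802, 0.1731]
tcp_rot: [0.993, -0.122, -0.003, 0.0]
contact_force: [-0.7, -0.0, -0.4]
opening: 0.454
finger_force: 0.0
```

```bash
python3 - <<'E'
from h import *
rep()
for c in ('scene','top'):
    im,d=shot(c); P=cloud(c,d)
    for r in ctrl.find_in(c,'blue_vial'):
        u,v=np.round(r['uv']).astype(int); print(c,r,P[v,u],w2f(P[v,u]))
    if c=='top':
        P=P.reshape(-1,3); F=np.column_stack([(P[:,:2]-O)@ex,(P[:,:2]-O)@ey,P[:,2]])*1000
        m=(F[:,2]>47)&(F[:,2]<70)&(F[:,0]<43)&(F[:,0]>-70)&(F[:,1]>-45)&(F[:,1]<50)
        print(m.sum(),np.percentile(F[m],[2,50,98],axis=0).round(1) if m.any() else '')
        I=cv2.resize(im[165:275,170:290,::-1],None,fx=3.3,fy=3.3,interpolation=cv2.INTER_CUBIC)
    else: J=cv2.resize(im[180:260,200:300,::-1],(396,363),interpolation=cv2.INTER_CUBIC)
cv2.imwrite('pics/e.png',np.hstack([I,J]))
E
```

```text
t 7.1 fx [ 29.71 141.37] z 173.13 F [-0.71 -0.   -0.39] Ffix -0.69 -0.17 op 0.454
top {'uv': [286.4, 303.8], 'score': 0.8} [ 0.33478263 -0.1307274   0.02277217] [-164.50384527 -124.42029653]
top {'uv': [223.0, 298.4], 'score': 0.61} [0.34891936 0.00827551 0.02242734] [-184.41488541   13.8736129 ]
top {'uv': [245.1, 204.9], 'score': 0.54} [ 0.55139501 -0.04097613  0.05524287] [23.96142195 15.06825582]
246 [[ 19.  -15.2  47.6]
 [ 29.2  12.7  52.5]
 [ 40.8  42.1  57.5]]
```

View pics/e.png

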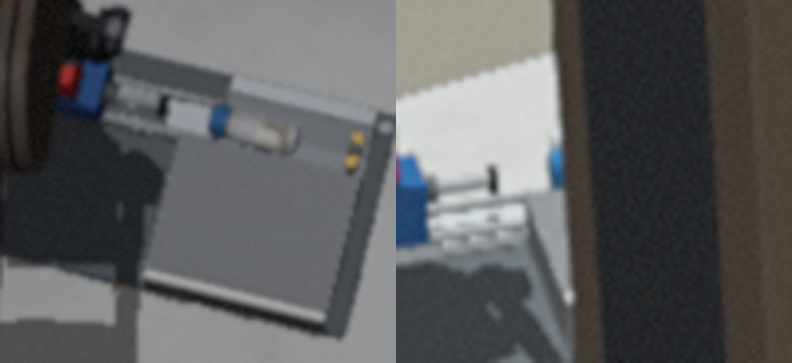

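The vial lies in the vee (top view (255,130)), centred at fixture x ≈ 29–30 and y ≈ 13, clear of the pad. Next I close the fingers and go down behind the knob.

Emit:
carry_out(
  deltas=[0,-0.015,0,0,0,0,0,-0.031,0,0,0,0,0,-0.031,0.03,0,0,0,0,-0.031,0.07,0,0,0,0,-0.031,0.1,0,0,0],
  grip=0,
  grip_force=40,
)

```text
time: 7.92
eef_pos: [0.5959, 0.1118, 0.0737]
tcp_rot: [0.993, -0.121, -0.001, -0.0]
contact_force: [-0.1, 0.1, 0.6]
opening: -0.002
finger_force: 0.0
```

```bash
python3 -c "
from h import *
rep(); print(delta(29.7,170,62))"
```

```text
t 7.92 fx [ 30.19 174.1 ] z 73.7 F [-0.08  0.07  0.57] Ffix -0.09 0.05 op -0.002
(array([-0.0005,  0.0041,  0.0117]), array([0.    , 0.0019, 0.0011]))
```

Emit:
carry_out(
  deltas=[0,0,0.009,0,0,0,0,0.003,0.01,0,0,0,0,0.006,0.01,0,0,0,0,0.009,0.01,0,0,0,0,0.012,0.01,0,0,0],
)

```text
time: 8.55
eef_pos: [0.594, 0.0987, 0.0663]
tcp_rot: [0.993, -0.122, 0.0, -0.0]
contact_force: [2.1, 5.8, 2.2]
opening: -0.0
finger_force: 3.6
```

Emit:
carry_out(
  deltas=[0,0.003,0,0,0,0,0,0.006,0,0,0,0,0,0.009,0,0,0,0,0,0.012,0,0,0,0,0,0.015,0,0,0,0],
)

```text
time: 9.18
eef_pos: [0.5911, 0.0869, 0.0664]
tcp_rot: [0.992, -0.123, 0.001, -0.003]
contact_force: [2.7, 8.3, 0.4]
opening: -0.002
finger_force: 4.6
```

```bash
python3 -c "
from h import *
rep()"
```

```text
t 9.18 fx [ 31.54 148.73] z 66.38 F [2.7  8.34 0.39] Ffix 0.6 8.74 op -0.002
```

Emit:
carry_out(
  deltas=[0,0.004,0,0,0,0,0,0.008,0,0,0,0,0,0.012,0,0,0,0,0,0.016,0,0,0,0,0,0.02,0,0,0,0],
)

```text
time: 9.8
eef_pos: [0.5862, 0.0674, 0.0664]
tcp_rot: [0.992, -0.123, 0.001, -0.003]
contact_force: [2.1, 8.9, 1.0]
opening: 0.001
finger_force: 4.7
```

Emit:
carry_out(
  deltas=[-0.001,0.004,0,0,0,0,-0.001,0.008,0,0,0,0,-0.001,0.012,0,0,0,0,-0.001,0.016,0,0,0,0,-0.001,0.02,0,0,0,0],
)

```text
time: 10.42
eef_pos: [0.5812, 0.0481, 0.0664]
tcp_rot: [0.992, -0.123, 0.002, -0.003]
contact_force: [5.2, 8.3, -0.5]
opening: -0.004
finger_force: 4.8
```

```bash
python3 - <<'E'
from h import *
rep()
c='top'; im,d=shot(c); P=cloud(c,d)
for q in ('blue_vial','clamp'):
    for r in ctrl.find_in(c,q):
        u,v=np.round(r['uv']).astype(int); print(q,r,w2f(P[v,u]),P[v,u,2])
P=P.reshape(-1,3); F=np.column_stack([(P[:,:2]-O)@ex,(P[:,:2]-O)@ey,P[:,2]])*1000
m=(F[:,2]>47)&(F[:,2]<60)&(abs(F[:,0]-30)<12)&(F[:,1]>-45)&(F[:,1]<60)
print(m.sum(),np.percentile(F[m],[2,50,98],axis=0).round(1) if m.any() else '')
cv2.imwrite('pics/f.png',cv2.resize(im[165:275,170:290,::-1],None,fx=5,fy=5,interpolation=cv2.INTER_CUBIC))
E
```

```text
t 10.43 fx [ 31.38 108.67] z 66.41 F [ 5.18  8.25 -0.47] Ffix 3.03 9.26 op -0.004
blue_vial {'uv': [255.4, 205.6], 'score': 0.69} [27.03213918 -6.92090952] 0.05536689774297123
blue_vial {'uv': [226.7, 299.3], 'score': 0.59} [-184.34707145    4.54608019] 0.025215733664751657
blue_vial {'uv': [286.3, 303.5], 'score': 0.53} [-164.43620337 -124.31042702] 0.025966663166962414
clamp {'uv': [222.9, 199.9], 'score': 0.48} [23.13645188 64.89346284] 0.055964007597810395
277 [[ 19.7 -34.8  47.6]
 [ 29.5  -3.6  52.6]
 [ 40.1  56.6  57.5]]
```

View pics/f.png

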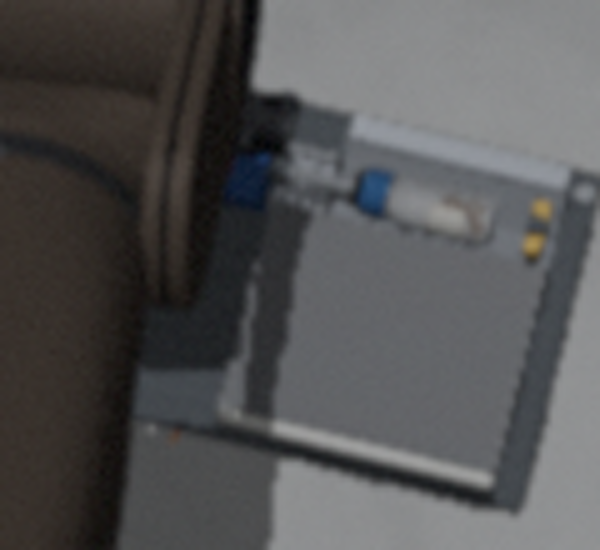

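The pad is pushing the vial along the vee: cap at (375,190), base at (490,220), stop at (535,228). About 14 mm remain, so I'll slow down.

Emit:
carry_out(
  deltas=[-0.0005,0.002,0,0,0,0,-0.0005,0.004,0,0,0,0,-0.001,0.006,0,0,0,0,-0.001,0.008,0,0,0,0],
)

```text
time: 11.08
eef_pos: [0.5793, 0.0402, 0.0664]
tcp_rot: [0.992, -0.123, 0.004, -0.003]
contact_force: [6.7, 8.0, -2.4]
opening: -0.001
finger_force: 4.7
```

```bash
python3 -c "
from h import *
rep()"
```

```text
t 11.07 fx [ 31.35 100.6 ] z 66.44 F [ 6.66  7.95 -2.43] Ffix 4.54 9.33 op -0.001
```

Emit:
carry_out(
  deltas=[0,0.0005,0,0,0,0,0,0.001,0,0,0,0],
)

```text
time: 11.32
eef_pos: [0.579, 0.0393, 0.0665]
tcp_rot: [0.992, -0.123, 0.004, -0.003]
contact_force: [7.2, 7.9, -2.8]
opening: -0.0
finger_force: 4.6
```

```bash
python3 -c "
from h import *
rep()"
```

```text
t 11.32 fx [31.36 99.64] z 66.45 F [ 7.23  7.91 -2.81] Ffix 5.11 9.43 op -0.0
```

Emit:
carry_out(
  deltas=[0,0.0005,0,0,0,0,0,0.001,0,0,0,0],
)

```text
time: 11.58
eef_pos: [0.5788, 0.0383, 0.0664]
tcp_rot: [0.992, -0.123, 0.004, -0.003]
contact_force: [7.7, 7.8, -2.7]
opening: 0.002
finger_force: 4.6
```

```bash
python3 -c "
from h import *
rep()"
```

```text
t 11.57 fx [31.34 98.63] z 66.45 F [ 7.69  7.75 -2.65] Ffix 5.58 9.38 op 0.002
```

Emit:
carry_out(
  deltas=[0.001,0.0005,0,0,0,0,0.002,0.001,0,0,0,0],
)

```text
time: 11.82
eef_pos: [0.5786, 0.0374, 0.0663]
tcp_rot: [0.992, -0.123, 0.001, -0.003]
contact_force: [0.7, 9.8, 3.4]
opening: 0.002
finger_force: 4.8
```

```bash
python3 -c "
from h import *
rep()"
```

```text
t 11.82 fx [31.36 97.73] z 66.33 F [0.71 9.81 3.37] Ffix -1.69 9.69 op 0.002
```

Emit:
carry_out(
  deltas=[0,0.0005,0,0,0,0,0,0.001,0,0,0,0],
)

```text
time: 12.08
eef_pos: [0.5783, 0.0365, 0.0664]
tcp_rot: [0.992, -0.123, 0.001, -0.003]
contact_force: [2.4, 8.8, 1.6]
opening: -0.0
finger_force: 4.7
```

```bash
python3 -c "
from h import *
rep()"
```

```text
t 12.07 fx [31.36 96.78] z 66.36 F [2.44 8.83 1.63] Ffix 0.23 9.16 op -0.0
```

Emit:
carry_out(
  deltas=[0,0.0005,0,0,0,0,0,0.001,0,0,0,0],
)

```text
time: 12.32
eef_pos: [0.5781, 0.0355, 0.0664]
tcp_rot: [0.992, -0.123, 0.001, -0.003]
contact_force: [1.3, 9.3, 1.5]
opening: 0.0
finger_force: 4.7
```

```bash
python3 -c "
from h import *
rep()"
```

```text
t 12.32 fx [31.36 95.77] z 66.36 F [1.32 9.26 1.51] Ffix -0.96 9.3 op 0.0
```

Friction is steady at about 9.3 N. I'll carry on in 1 mm steps.

Emit:
carry_out(
  deltas=[0,0.0005,0,0,0,0,0,0.001,0,0,0,0],
)

```text
time: 12.58
eef_pos: [0.5779, 0.0346, 0.0664]
tcp_rot: [0.992, -0.123, 0.001, -0.003]
contact_force: [1.4, 8.5, 1.3]
opening: -0.0
finger_force: 4.7
```

Emit:
carry_out(
  deltas=[0,0.0005,0,0,0,0,0,0.001,0,0,0,0],
)

```text
time: 12.82
eef_pos: [0.5776, 0.0336, 0.0663]
tcp_rot: [0.992, -0.123, 0.001, -0.003]
contact_force: [1.7, 9.8, 1.9]
opening: -0.002
finger_force: 4.7
```

```bash
python3 -c "
from h import *
rep()"
```

```text
t 12.82 fx [31.33 93.79] z 66.35 F [1.74 9.78 1.88] Ffix -0.67 9.91 op -0.002
```

Emit:
carry_out(
  deltas=[0,0.0005,0,0,0,0,0,0.001,0,0,0,0],
)

```text
time: 13.08
eef_pos: [0.5773, 0.0326, 0.0664]
tcp_rot: [0.992, -0.123, 0.001, -0.003]
contact_force: [2.1, 9.5, 0.7]
opening: -0.002
finger_force: 4.7
```

```bash
python3 -c "
from h import *
rep()"
```

```text
t 13.07 fx [31.33 92.76] z 66.36 F [2.08 9.51 0.72] Ffix -0.28 9.73 op -0.002
```

Emit:
carry_out(
  deltas=[0,0.0005,0,0,0,0,0,0.001,0,0,0,0],
)

```text
time: 13.32
eef_pos: [0.5772, 0.0318, 0.0664]
tcp_rot: [0.992, -0.123, 0.001, -0.003]
contact_force: [2.4, 10.8, 1.0]
opening: 0.001
finger_force: 5.2
```

```bash
python3 -c "
from h import *
rep()"
```

```text
t 13.32 fx [31.35 91.94] z 66.37 F [ 2.43 10.84  0.97] Ffix -0.26 11.11 op 0.001
```

Emit:
carry_out(
  deltas=[0,0.0005,0,0,0,0,0,0.001,0,0,0,0],
)

```text
time: 13.58
eef_pos: [0.577, 0.0312, 0.0664]
tcp_rot: [0.992, -0.123, 0.001, -0.003]
contact_force: [2.2, 11.6, 1.0]
opening: -0.004
finger_force: 5.7
```

```bash
python3 -c "
from h import *
rep(); print(ctrl.get_state()['finger_force'])"
```

```text
t 13.57 fx [31.33 91.25] z 66.36 F [ 2.23 11.56  1.  ] Ffix -0.64 11.75 op -0.004
5.6679461896419525
```

Emit:
carry_out(
  deltas=[0,0.0005,0,0,0,0,0,0.001,0,0,0,0,0,0.0015,0,0,0,0,0,0.0018,0,0,0,0],
)

```text
time: 14.08
eef_pos: [0.5767, 0.03, 0.0664]
tcp_rot: [0.992, -0.123, 0.001, -0.004]
contact_force: [2.9, 12.0, 1.0]
opening: 0.0
finger_force: 6.5
```

```bash
python3 -c "
from h import *
rep(); print(ctrl.get_state()['finger_force'])"
```

```text
t 14.07 fx [31.34 90.05] z 66.4 F [ 2.86 12.    1.04] Ffix -0.12 12.33 op 0.0
6.544239521026611
```

The plunger force is now about 3.7 N, from both the force rise and the travel. I'll back straight off the knob.

Emit:
carry_out(
  deltas=[0,0,0,0,0,0,0,-0.004,0,0,0,0,0,-0.012,0,0,0,0,0,-0.03,0,0,0,0,0,-0.05,-0.03,0,0,0],
)

```text
time: 14.7
eef_pos: [0.5853, 0.0757, 0.0926]
tcp_rot: [0.993, -0.122, -0.004, 0.0]
contact_force: [-0.3, -0.5, -0.0]
opening: -0.002
finger_force: 0.0
```

Emit:
carry_out(
  deltas=[0,-0.03,-0.05,0,0,0,0,-0.06,-0.1,0,0,0,0,-0.12,-0.1,0,0,0,0,-0.16,-0.1,0,0,0,0,-0.16,-0.1,0,0,0],
)

```text
time: 15.32
eef_pos: [0.626, 0.2334, 0.195]
tcp_rot: [0.993, -0.12, -0.001, -0.0]
contact_force: [-0.1, -1.0, -0.0]
opening: -0.001
finger_force: 0.0
```

```bash
python3 - <<'E'
from h import *
rep()
im,d=shot('top'); P=cloud('top',d)
red=(im[...,0].astype(int)>110)&(im[...,1]<70)&(P[...,2]>.07)&(P[...,2]<.1); print('knob',w2f(P[red].mean(0)))
P=P.reshape(-1,3); F=np.column_stack([(P[:,:2]-O)@ex,(P[:,:2]-O)@ey,P[:,2]])*1000
m=(F[:,2]>47)&(F[:,2]<60)&(abs(F[:,0]-30)<12)&(F[:,1]>-45)&(F[:,1]<20)
print(m.sum(),np.percentile(F[m],[2,50,98],axis=0).round(1))
cv2.imwrite('pics/g.png',cv2.resize(im[165:275,170:290,::-1],None,fx=5,fy=5,interpolation=cv2.INTER_CUBIC))
E
```

```text
t 15.32 fx [ 30.02 299.31] z 194.95 F [-0.12 -1.   -0.01] Ffix 0.12 -1.0 op -0.001
knob [29.72817051 69.00224946]
226 [[ 19.7 -43.5  48. ]
 [ 29.3 -18.6  52.7]
 [ 40.3  10.9  58.1]]
```

View pics/g.png

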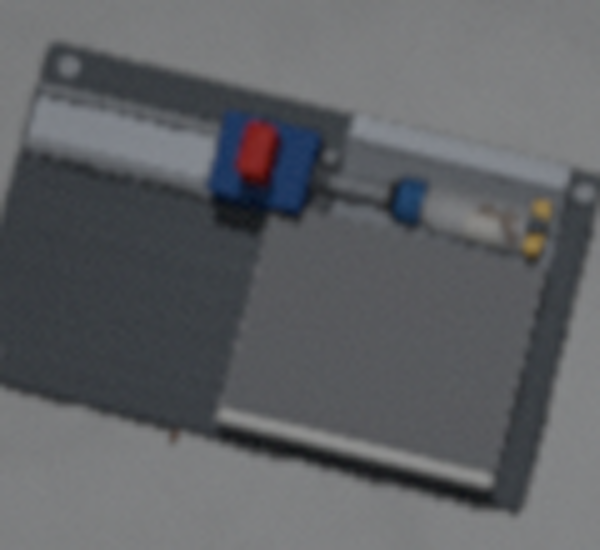

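The vial (410–530, 200–235) sits in the vee against the brass stop (535,228), with the pad on its cap and the knob at fixture y ≈ 69 mm. The arm is clear, so I'm handing in.

```bash
python3 -c "
from plant import ctrl
print(ctrl.sign_off())"
```

```text
the job is handed in; nothing more can be done
None
```

The job is handed in, though the judge returned no verdict: the vial was rolled into the vee and settled on its own, and the clamp now holds it against the brass stop with about 3.7 N (estimated from the force at the knob and the plunger travel), with the arm clear.

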